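Roll a bar into the V of a drilling jig and push it home

ROBOT

A 6-joint arm with a two-finger parallel gripper is mounted at the origin on the work surface. World frame = base frame: x ahead of the robot, y to its left, z up, the work surface at z = 0. Lengths are in m, angles in degrees, forces in N, time in s.
With the tool pointing down it reaches from about 0.3 to 0.75 m from the base axis. Payload 8.5 kg.
Tool frame: the origin (TCP) lies between the finger pads; the fingertips stand 14 mm ahead of it and the grasp point (between the pads) lies 5 mm behind it; x points along the fingers, z is the direction in which the jaws open and shut, and the axes are right-handed (so a half turn about x gives the same grasp; the last joint's range is limited). The gripper opens to 85 mm and grips with 20 to 120 N. Pads are 22 mm wide; open, the fingers measure 114 mm over their backs; the gripper's body (76 mm by 85 mm) begins 54 mm behind the grasp point. The pads swing forward as they close: fully open they stand 13 mm farther back than shut.
Start: joints at [63.524, 21.807, 74.336, -0, 83.858, -12.336], TCP at [0.134, 0.533, 0.245] pointing down, gripper open.
Joint ranges: [-178.18, 178.18], [-50.72, 133.34], [12.68, 142.11], [-81.47, 261.47], [9.98, 163.14], [-165.26, 165.26]. Speed limits (degrees/s): [136.94, 136.94, 180, 180, 180, 180].

INTERFACE

Orientations are given as a 3x3 rotation matrix whose columns are the frame's x, y, z axes.
In Python, from rig import env gives the robot as it stands.
- The arm moves only by the shell command python3 -m jog 'ROWS' [FORCE]. ROWS is JSON, a list of rows, each a list of 5 numbers: the opening, from -1 (shut) to 1 (fully open), so that 0 is half open, then the shift along the tool's x, y, z in m, then the turn about the tool's x in rad. In form: [[claw, dx, dy, dz, yaw], ...]. A call has 1 to 20 rows; each row is the pose to reach, as a shift and turn from the pose commanded when the call began, along the tool's axes at that moment; what a row does not reach only later rows make up. A row lasts 1/10 s, in which the tool goes at most 50 mm and 8.59 degrees, less where a joint would pass 70% of its speed; a pose out of reach is approached as far as the arm can. A call with a gripper value outside its range is refused whole. The fingers move at their own pace and stop on an object; FORCE is the grip in N (left out, the last holds). Time passes only in rows, so rows that repeat a pose let the fingers close. It gives the time, the measured TCP pose, the force and the opening at its end, in the units of the state.
- env.observe(): the state, without advancing time (a new reading comes with each control period).
- env.get_image(name): name is "side" or "top"; returns the picture (420x560x3 uint8, red, green, blue); there is no depth.
- env.camera_model(name): a dict with "fx", "fy", "cx", "cy" (pixels), "k1" (the pictures are not rectified: a ray, as slopes to the right and down, at radius r is drawn at 1 + k1 r^2 times it, then the intrinsics apply), "origin" and "orientation" of the camera in the world. Camera axes: x right, y up, looking along -z (the intrinsics and any distortion apply to the point x, -y, -z); pixel columns grow to the right and rows downward; lengths in m; the calibration is good to about 2 mm. A picture is of the moment at which its call begins. camera_model takes no time and is no camera call.
- env.close_job(): hands the job in, once; it reports no verdict.
The state is a dict: "time_s": time; "q": joint angles; "qvel": joint speeds; "joint_efforts": joint torques, N m; "position": TCP position; "tool_rot": TCP orientation; "ft_force": force on the tool from outside, world axes, zero at the start; "wrist_torque": the same for the moment, N m; "grip_width": finger opening in m.
Only numpy, scipy, OpenCV 4.12 (cv2) and the standard library are available. Lean on these libraries where they do the work, as an engineer would, in place of code of your own. Each camera call takes 0.05 s, during which the arm holds its last target.

TASK

Get the round bar that lies on the bench in front of the drilling jig ready for its cross hole: roll it along the bench by its side, up the jig's ramp and into the V, beside the drill bush plate. Then push it by its end along the V, under the bush plate, until it is fully home against the stop. Only push it with the fingers, never lift or carry it, and leave the other things on the bench where they are.

Things in the scene. Friction and masses are not known exactly. Their poses are not given: they have to be found in the camera images.
- bar_center (a point): Solid smooth aluminium bar, 36 mm diameter, 140 mm long, about 0.4 kg, lying on its side on the bench between the robot and the jig's ramp. Point: its centre, 18 mm above the bench at the start. Its y axis runs along the bar, at the start within 15 degrees of the jig's +y and its middle opposite the open part of the V; x and z turn as it rolls.
- bar: The same bar: origin and axes are those of bar_center. It rolls easily when pushed by its side at the height of its axis or a little lower, and jams if pressed down from above the axis. Left alone it rolls only a short way, but rolls back down the ramp.
- jig: Dark drilling jig bolted to the bench, its V (120 degrees) bright steel. Origin: on the bench under the V's bottom line. y runs along the V towards the stop, x across it, away from the robot (within 15 degrees), z up. V: y = -160 mm to the stop, bottom line 3 mm above the bench, far flank 23 mm high at x = 34 mm; the jig ends at x = 68 mm. A seated bar's axis is at x = 0, z = 24 mm.
- ramp_crest (a point): Middle of the crest of the jig's ramp, on the robot's side of the V. The ramp, as long as the jig, rises from the bench at jig x = -56 mm to this crest, 11 mm high, at x = -17 to -14 mm; behind it the V's near flank falls away. The bar must roll over it, its axis then 29 mm high. Axes as the jig's.
- bush_top (a point): Top of the drill bush (61 mm above the bench) in the bush plate that reaches over the V from a post at its back: jig y = 55 to 91 mm, x = -17 to 46 mm, underside 45 mm, top 53 mm high. A seated bar slides under it; a bar on the crest is too high, so it must be rolled in with its leading end short of y = 55 mm. Axes as the jig's.
- stop_face (a point): Middle of the stop's face, a steel button 16 mm across that looks along the V to -y, at jig y = 118 mm, 24 mm above the bench, in a block 60 mm wide and 42 mm high. Axes as the jig's. When the bar is home its end touches this face and its centre is 70 mm from it.
- offcut_center (a point): Short offcut of the same bar, 36 mm diameter, 45 mm high, standing on end on the bench left of the bar's way to the jig. Point: its centre. Not to be moved.
- caliper: Caliper lying flat on the bench to the right, about 190 mm long, 75 mm over the jaws, 12 mm high. Origin: under its beam near the display. Not to be moved.
- screwdriver: Screwdriver lying on the bench left of the jig, 190 mm long. Origin under its middle. Not to be moved.
- drill_block: Wooden block 45 x 100 x 28 mm with six drill bits standing in it, to 90 mm high, behind the jig. Origin: middle of its underside. Not to be moved.
- oil_center (a point): White oil bottle, 46 mm diameter, 125 mm high, standing behind the jig. Point: its centre, 60 mm up. Not to be moved.
- mouse: Black computer mouse, 104 x 60 x 34 mm, on the bench to the far left. Origin: middle of its underside. Not to be moved.
Things that resemble listed ones, but are neither listed nor needed, are in the scene too. What is shaped like the bar but green is not meant.

How it is judged:
By the outcome, as a careful person would: the job done as asked, in the order asked, and still so for the second after the job is handed in, with the robot touching nothing.
It also fails if it takes over 53 s, if anything falls off the work surface, if the arm or the gripper's body presses on something with over 40 N, if the wrist force passes 120 N, or if a joint passes its speed limit or range.

## Working session

There is one attempt and no reset: what is moved stays moved. The work goes in short steps, Python scripts to look and compute and a shell command to move; the robot and the scene stay as the last step left them, time stands still between calls to the robot, and variables do not carry over. Pictures are saved under pics/ and viewed, and the job is handed in when it is done.

```bash
ls; mkdir -p pics; python3 - <<'E'
from rig import env
import cv2,numpy as np
for n in("side","top"):
    im=env.get_image(n); cv2.imwrite(f"pics/{n}0.png",im[:,:,::-1]); m=env.camera_model(n); print(n,m)
s=env.observe();print({k:np.round(v,3).tolist() for k,v in s.items()})
E
```

```text
pics
side {'fx': 405.1298858257014, 'fy': 405.1298858257014, 'cx': 274.2888121351218, 'cy': 208.21925418843693, 'k1': -0.006016931900252645, 'origin': array([ 0.29651455, -0.62741974,  0.60537966]), 'orientation': array([[ 0.94398946,  0.17856032, -0.27748894],
       [-0.32976979,  0.540201  , -0.77423172],
       [ 0.01165274,  0.82237406,  0.56882785]])}
top {'fx': 449.668421364992, 'fy': 449.668421364992, 'cx': 279.9642281513885, 'cy': 206.35427480256416, 'k1': -0.046260234913590416, 'origin': array([0.30300834, 0.10486382, 1.21567551]), 'orientation': array([[-4.19587917e-02,  9.73047181e-01, -2.26756793e-01],
       [-9.99119071e-01, -4.06966730e-02,  1.02402492e-02],
       [ 7.35998579e-04,  2.26986705e-01,  9.73897579e-01]])}
{'time_s': 0.1, 'q': [63.523, 21.837, 74.378, -0.0, 83.86, -12.337], 'qvel': [-0.028, -0.005, -0.162, -0.0, 0.003, -0.137], 'joint_efforts': [0.004, -44.922, -23.166, -0.0, 0.004, 0.0], 'position': [0.134, 0.533, 0.245], 'tool_rot': [[-0.001, -0.97, 0.244], [-0.001, 0.244, 0.97], [-1.0, 0.0, -0.001]], 'ft_force': [-0.206, -1.164, 1.212], 'wrist_torque': [-0.044, -0.057, -0.014], 'grip_width': 0.085}
```

View pics/side0.png

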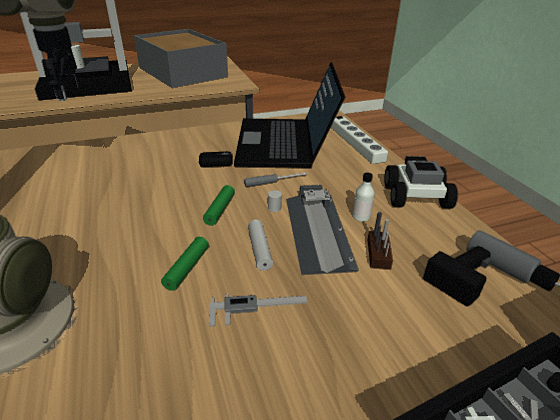

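View pics/top0.png

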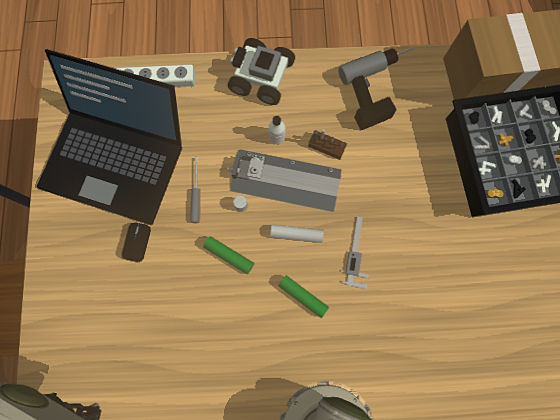

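Candidates in the top view: silver bar (297,234), green bars (228,254) and (303,296), and the upright offcut (240,203). The silver bar matches the description. Checking it in a close crop.

```bash
python3 - <<'E'
import cv2
t=cv2.imread("pics/top0.png")[130:260,220:380]; cv2.imwrite("pics/topc.png",cv2.resize(t,None,fx=5,fy=4.6,interpolation=cv2.INTER_CUBIC) if 0 else cv2.resize(t,(736,598),interpolation=cv2.INTER_CUBIC))
t=cv2.imread("pics/side0.png")[170:290,230:390]; cv2.imwrite("pics/sidec.png",cv2.resize(t,(800,600),interpolation=cv2.INTER_CUBIC))
E
```

```text
(no output)
```

View pics/topc.png

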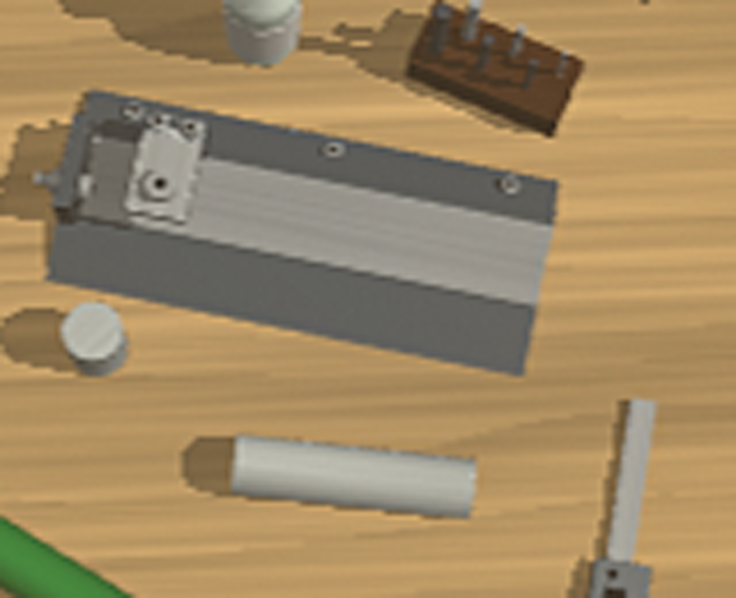

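View pics/sidec.png

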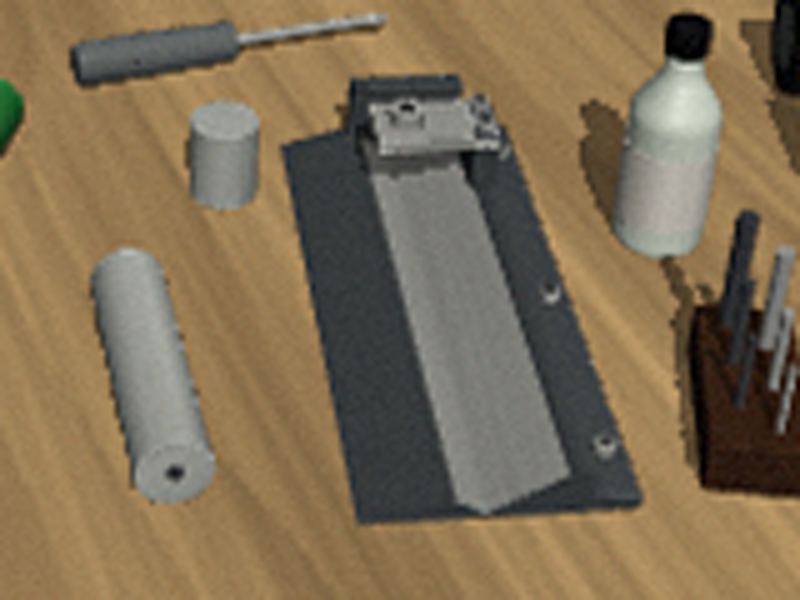

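```bash
cat > h.py <<'E'
from rig import env
import cv2,numpy as np
from scipy.optimize import least_squares
def ray(n,uv):
    m=env.camera_model(n);d=np.array([(uv[0]-m['cx'])/m['fx'],(uv[1]-m['cy'])/m['fy']]);s=d.copy()
    for _ in range(8): s=d/(1+m['k1']*(s@s))
    return m['origin'],m['orientation']@np.array([s[0],-s[1],-1.])
def hit(n,uv,z):
    o,d=ray(n,uv); return o+d*(z-o[2])/d[2]
def proj(n,P):
    m=env.camera_model(n);c=m['orientation'].T@(np.asarray(P,float)-m['origin']);s=np.array([c[0]/-c[2],-c[1]/-c[2]])
    s=s*(1+m['k1']*(s@s));return np.array([m['fx']*s[0]+m['cx'],m['fy']*s[1]+m['cy']])
T=lambda x,y:(220+x/4.6,130+y/4.6)
S=lambda x,y:(230+x/5,170+y/5)
def J(p,P): # jig pose (x,y,th)-> world
    c,s=np.cos(p[2]),np.sin(p[2]);return np.array([p[0]+c*P[0]-s*P[1],p[1]+s*P[0]+c*P[1],P[2]])
E
python3 - <<'E'
from h import *
pts=[('top',T(524,375),(-.056,-.160,0)),('top',T(160,184),('b',0,.061)),('top',T(535,305),(-.0155,-.160,.011)),('top',T(553,225),(.034,-.160,.023)),('top',T(556,180),(.068,-.160,.023)),
('side',S(360,522),(-.056,-.160,0)),('side',S(487,514),(0,-.160,.003)),('side',S(458,502),(-.0155,-.16,.011)),('side',S(568,474),(.034,-.16,.023)),('side',S(640,502),(.068,-.16,0)),
('side',S(407,107),('b',0,.061))]
for fit in [0]:
  def f(p,full=0):
    r=[]
    for n,uv,P in pts:
        P=(0,.073,.061) if P[0]=='b' else P
        r.append(proj(n,J(p,P))-uv)
    return np.array(r).ravel()
  s=least_squares(f,[.55,.1,-.1],loss='soft_l1');print(s.x,np.degrees(s.x[2]));print(f(s.x).reshape(-1,2).round(1))
p=s.x
for uv in [T(48,280)]: print('toe left',hit('top',uv,0),'toe right',hit('top',T(524,375),0))
# bar: fit centre, angle from both views, end contours
a=[hit('top',T(235,462),.018),hit('top',T(472,488),.018)];print('top ends',a,np.linalg.norm(a[1]-a[0]))
b=hit('side',S(174,474),.018);print('side near-end centre',b)
c=(a[0]+a[1])/2;print('c',c)
for P in (c,a[0],a[1],b):
    d=P[:2]-p[:2];cs,sn=np.cos(p[2]),np.sin(p[2]);print('in jig',cs*d[0]+sn*d[1],-sn*d[0]+cs*d[1])
print('offcut',hit('top',T(93,330),.045),hit('side',S(225,116),.045))
E
```

```text
[ 0.65758265  0.08580601 -0.24288577] -13.91632953159025
[[-0.2  0.1]
 [-0.2 -0.1]
 [ 0.4  0.5]
 [ 0.1 -0.2]
 [ 1.5 -1.9]
 [-0.6  0.3]
 [ 0.1 -0.7]
 [-1.  -0.6]
 [ 0.6 -0.5]
 [ 0.5  1. ]
 [-0.4 -0.4]]
toe left [0.63633309 0.22877074 0.        ] toe right [ 0.56512525 -0.05664442  0.        ]
top ends [array([0.51613229, 0.11903433, 0.018     ]), array([ 0.4948554 , -0.01911091,  0.018     ])] 0.13977415290864256
side near-end centre [ 0.49440857 -0.02068796  0.018     ]
c [0.50549384 0.04996171 0.018     ]
in jig -0.1390039656439842 -0.07137026639910901
in jig -0.14529007058955973 -0.0017664709570114553
in jig -0.13271786069840877 -0.1409740618412066
in jig -0.1327722908419628 -0.14261229149102286
offcut [0.59272459 0.19846641 0.045     ] [0.59399099 0.19878465 0.045     ]
```

The crop confirms the silver bar (top crop 235–472, 435–517), and its end hole shows in the side view at (174,474). The jig pose fits with residuals mostly under 1 px. Next I'm checking clearances for the gripper behind the bar.

```bash
cat >> h.py <<'E'
p=np.array([0.65758265,0.08580601,-0.24288577])
def tojig(P):
    d=np.asarray(P)[:2]-p[:2];cs,sn=np.cos(p[2]),np.sin(p[2]);return np.round([cs*d[0]+sn*d[1],-sn*d[0]+cs*d[1]],4)
def st():
    s=env.observe();print('t',round(s['time_s'],2),'jig',tojig(s['position']),'z',round(s['position'][2],4),'F',np.round(s['ft_force'],1),'w',round(s['grip_width'],4))
E
python3 - <<'E'
from h import *
for n,uv in dict(g1a=(207,240),g1b=(250,269),g2a=(283,280),g2b=(325,312),calt=(358,218),cal2=(345,285)).items(): print(n,tojig(hit('top',uv,.018)))
s=env.observe();print(s['tool_rot'].round(4)); R=np.array([[np.cos(p[2]),-np.sin(p[2])],[np.sin(p[2]),np.cos(p[2])]]);print(R.round(4))
st()
E
```

```text
g1a [-0.2054  0.1619]
g1b [-0.258   0.0319]
g2a [-0.2689 -0.0596]
g2b [-0.3281 -0.183 ]
calt [-0.0645 -0.2266]
cal2 [-0.2493 -0.2222]
[[-6.000e-04 -9.697e-01  2.443e-01]
 [-1.200e-03  2.443e-01  9.697e-01]
 [-1.000e+00  3.000e-04 -1.300e-03]]
[[ 0.9706  0.2405]
 [-0.2405  0.9706]]
t 0.1 jig [-0.6155  0.3083] z 0.2448 F [-0.2 -1.2  1.2] w 0.0854
```

```bash
python3 -m jog '[[1,0,-0.03,-0.027,0],[1,0,-0.07,-0.063,0],[1,0,-0.11,-0.1,0],[1,0,-0.15,-0.135,0],[1,0,-0.18,-0.165,0],[1,0,-0.22,-0.2,0],[1,0,-0.25,-0.23,0],[1,0,-0.29,-0.265,0],[1,0,-0.32,-0.295,0],[1,0,-0.355,-0.325,0],[1,0,-0.38,-0.35,0],[1,0,-0.4,-0.37,0],[1,0,-0.415,-0.379,0],[1,0.03,-0.415,-0.379,0],[1,0.07,-0.415,-0.379,0],[1,0.11,-0.415,-0.379,0],[1,0.15,-0.415,-0.379,0],[1,0.18,-0.415,-0.379,0],[1,0.185,-0.415,-0.379,0],[1,0.185,-0.415,-0.379,0]]'; python3 - <<'E'
from h import *
st()
for n in ("side","top"): cv2.imwrite(f"pics/{n}1.png",env.get_image(n)[:,:,::-1])
a=cv2.imread("pics/side1.png")[140:290,190:390]; cv2.imwrite("pics/side1c.png",cv2.resize(a,(800,600),interpolation=cv2.INTER_CUBIC))
E
```

```text
time_s: 2.1
position: [0.4442, 0.0648, 0.0603]
tool_rot: [[-0.001, -0.97, 0.244], [0.0, 0.244, 0.97], [-1.0, 0.001, -0.0]]
ft_force: [-0.3, -1.0, 0.6]
grip_width: 0.0856
t 2.1 jig [-0.202  -0.0717] z 0.0603 F [-0.3 -1.   0.6] w 0.0856
```

View pics/side1c.png

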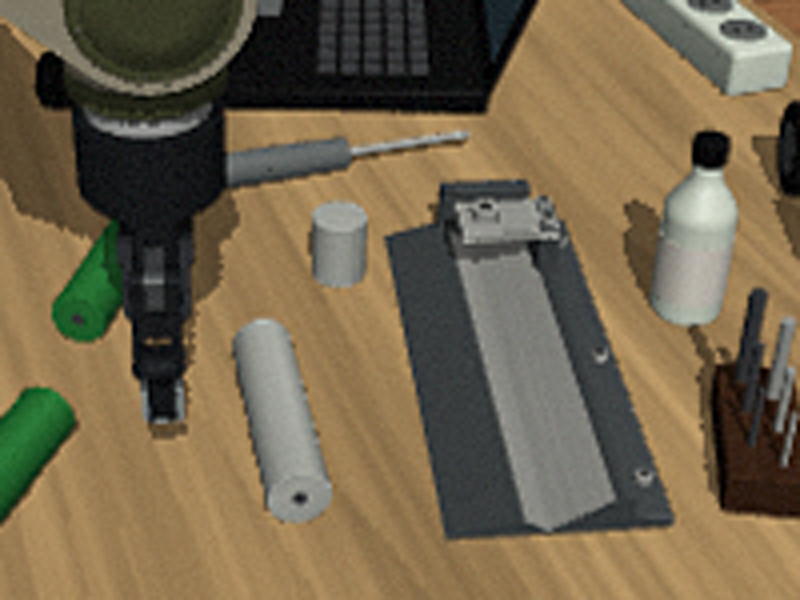

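```bash
python3 - <<'E'
from h import *
for z in (.03,.04,.046,.053,.06): print(z,[(proj('side',J(p,(-.202+dx,-.072-.057,z)))-[190,140])*4 for dx in (-.011,.011)])
E
```

```text
0.03 [array([145.85513899, 473.11859423]), array([187.60679138, 470.8962933 ])]
0.04 [array([144.79571637, 458.79746883]), array([186.82866798, 456.59054466])]
0.046 [array([144.15331195, 450.11225258]), array([186.35685004, 447.91485045])]
0.053 [array([143.39734382, 439.89042947]), array([185.80163852, 437.70442411])]
0.06 [array([142.63428703, 429.57139481]), array([185.24123613, 427.39710302])]
```

Tips sit at about TCP height when fully open. Going down, then pushing gently on the flat.

```bash
python3 -m jog '[[1,0.02,0,0,0],[1,0.04,0,0,0],[1,0.049,0,0,0],[1,0.049,-0.005,0,0],[1,0.049,-0.012,0,0],[1,0.049,-0.018,0,0],[1,0.049,-0.023,0,0],[1,0.049,-0.027,0,0],[1,0.049,-0.031,0,0],[1,0.049,-0.035,0,0],[1,0.049,-0.039,0,0],[1,0.049,-0.043,0,0],[1,0.049,-0.047,0,0],[1,0.049,-0.05,0,0]]'; python3 - <<'E'
from h import *
st()
for n in ("side","top"): cv2.imwrite(f"pics/{n}2.png",env.get_image(n)[:,:,::-1])
a=cv2.imread("pics/side2.png")[140:290,190:390]; cv2.imwrite("pics/side2c.png",cv2.resize(a,(800,600),interpolation=cv2.INTER_CUBIC))
t=cv2.imread("pics/top2.png")[130:260,220:380]; cv2.imwrite("pics/top2c.png",cv2.resize(t,(736,598),interpolation=cv2.INTER_CUBIC))
E
```

```text
time_s: 3.6
position: [0.4931, 0.0521, 0.0113]
tool_rot: [[0.0, -0.97, 0.244], [-0.0, 0.244, 0.97], [-1.0, -0.0, 0.0]]
ft_force: [-0.3, -0.3, -0.2]
grip_width: 0.0852
t 3.6 jig [-0.1516 -0.0723] z 0.0113 F [-0.3 -0.3 -0.2] w 0.0852
```

View pics/side2c.png

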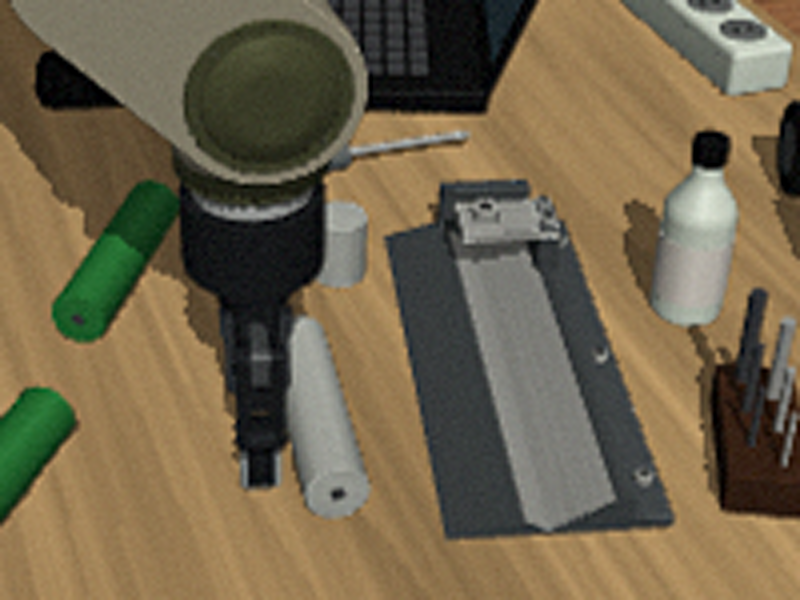

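View pics/top2c.png

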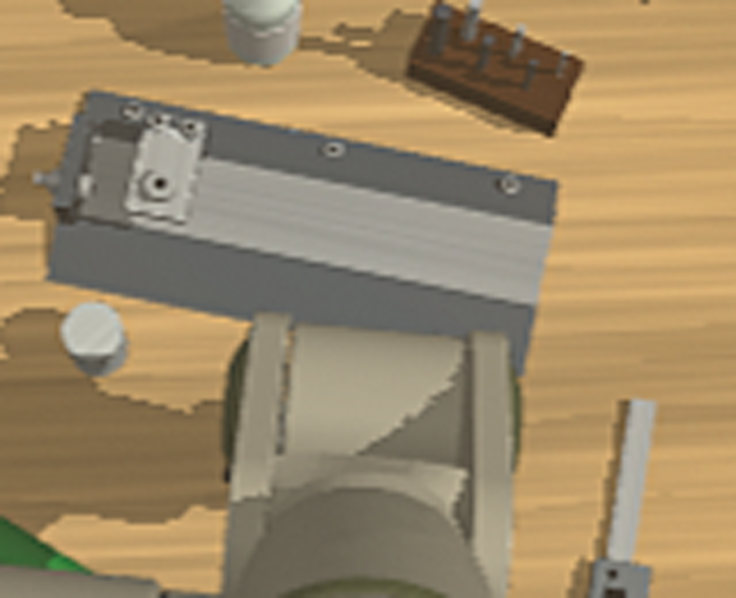

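```bash
cat >> h.py <<'E'
S4=lambda x,y:(190+x/4,140+y/4)
def fitbar(endpx, z=.018, far=None):
    return tojig(hit('side',endpx,z))
E
python3 - <<'E'
from h import *
print('near end',fitbar(S4(337,494)), 'orig',fitbar(S(174,474)))
# predicted silhouettes for hypotheses
from itertools import product
e=fitbar(S4(337,494))
for a in (0,3,6):
    th=np.radians(a); far=e+.14*np.array([-np.sin(th),np.cos(th)])
    # right silhouette edge on side view at far end: top-right
    print(a,far,[(proj('side',J(p,(far[0]+.018*np.cos(t),far[1],.018+.018*np.sin(t))))-[190,140])*4 for t in np.radians((20,50,90,140))])
E
```

```text
near end [-0.1124 -0.1402] orig [-0.1328 -0.1426]
0 [-0.1124 -0.0002] [array([343.51363496, 326.87018035]), array([334.80571673, 317.03933415]), array([315.57111526, 312.22931099]), array([292.55041586, 321.96798869])]
3 [-0.11972703 -0.00039187] [array([331.41336326, 327.62266777]), array([322.63880195, 317.78774978]), array([303.34670833, 312.9764732 ]), array([280.33967353, 322.72083118])]
6 [-0.12703398 -0.00096693] [array([319.3810205 , 328.75466424]), array([310.53721615, 318.9143828 ]), array([291.18155216, 314.10161291]), array([268.18068661, 323.85380954])]
```

```bash
python3 -m jog '[[1,0,-0.004,0,0],[1,0,-0.008,0,0],[1,0,-0.012,0,0],[1,0,-0.016,0,0],[1,0,-0.02,0,0],[1,0,-0.024,0,0],[1,0,-0.028,0,0],[1,0,-0.032,0,0],[1,0,-0.036,0,0],[1,0,-0.04,0,0],[1,0,-0.044,0,0],[1,0,-0.048,0,0],[1,0,-0.052,0,0],[1,0,-0.055,0,0],[1,0,-0.058,0,0],[1,-0.001,-0.061,0,0],[1,-0.001,-0.064,0,0],[1,-0.002,-0.067,0,0],[1,-0.002,-0.07,0,0]]'; python3 - <<'E'
from h import *
st()
for n in ("side",): cv2.imwrite(f"pics/{n}3.png",env.get_image(n)[:,:,::-1])
a=cv2.imread("pics/side3.png")[140:290,190:390]; cv2.imwrite("pics/side3c.png",cv2.resize(a,(800,600),interpolation=cv2.INTER_CUBIC))
E
```

```text
time_s: 5.6
position: [0.5601, 0.0353, 0.0134]
tool_rot: [[-0.002, -0.97, 0.244], [0.0, 0.244, 0.97], [-1.0, 0.002, -0.0]]
ft_force: [-4.6, 0.8, 3.2]
grip_width: 0.0853
t 5.6 jig [-0.0825 -0.0725] z 0.0134 F [-4.6  0.8  3.2] w 0.0853
```

View pics/side3c.png

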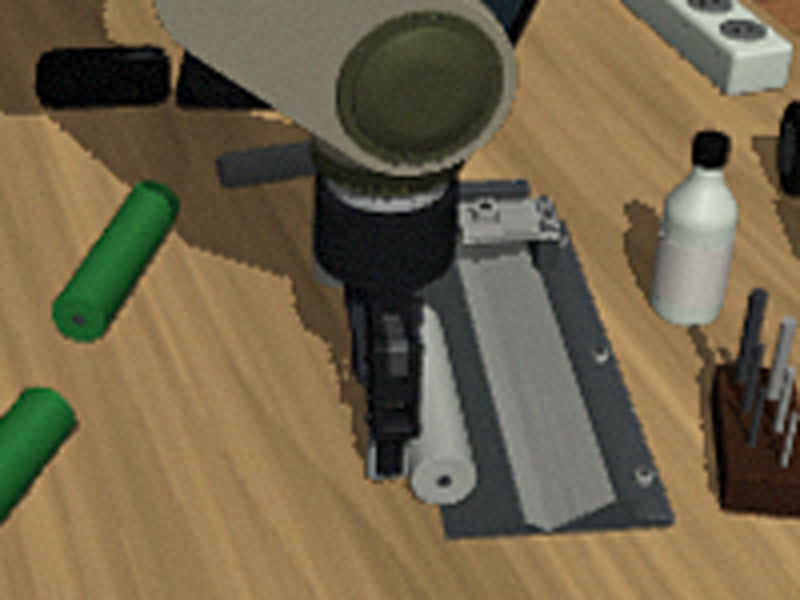

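Bar is now square to the fingers on the ramp (near end centre at crop (444,481)), and contact force is 5 N. Continuing over the crest.

```bash
python3 -c "
from h import *
print(fitbar(S4(444,481),.022))"; python3 -m jog '[[1,-0.001,-0.003,0,0],[1,-0.001,-0.006,0,0],[1,-0.002,-0.009,0,0],[1,-0.002,-0.012,0,0],[1,-0.003,-0.015,0,0],[1,-0.003,-0.018,0,0],[1,-0.004,-0.021,0,0],[1,-0.004,-0.024,0,0],[1,-0.005,-0.027,0,0],[1,-0.005,-0.03,0,0],[1,-0.006,-0.032,0,0],[1,-0.006,-0.034,0,0],[1,-0.006,-0.036,0,0],[1,-0.006,-0.038,0,0],[1,-0.006,-0.04,0,0],[1,-0.006,-0.041,0,0],[1,-0.006,-0.042,0,0],[1,-0.006,-0.042,0,0],[1,-0.006,-0.042,0,0]]'; python3 - <<'E'
from h import *
st()
for n in ("side",): cv2.imwrite(f"pics/{n}4.png",env.get_image(n)[:,:,::-1])
a=cv2.imread("pics/side4.png")[140:290,190:390]; cv2.imwrite("pics/side4c.png",cv2.resize(a,(800,600),interpolation=cv2.INTER_CUBIC))
E
```

```text
[-0.0549 -0.139 ]
time_s: 7.55
position: [0.6013, 0.0248, 0.0193]
tool_rot: [[-0.0, -0.97, 0.244], [-0.0, 0.244, 0.97], [-1.0, 0.0, -0.0]]
ft_force: [0.4, -0.2, 0.3]
grip_width: 0.0855
t 7.55 jig [-0.04   -0.0727] z 0.0193 F [ 0.4 -0.2  0.3] w 0.0855
```

View pics/side4c.png

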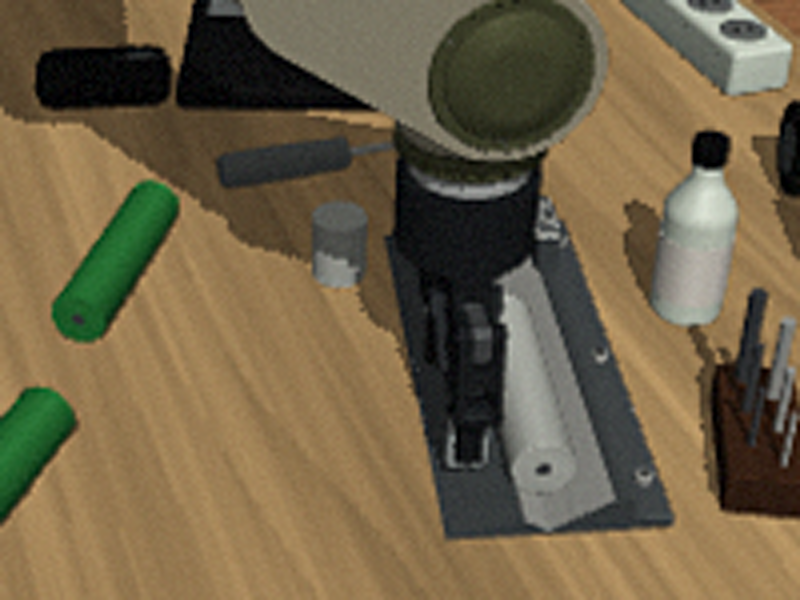

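Bar is in the V (near end at crop (543,470)), fingers clear with no force. Backing off, rising, shutting the fingers and moving behind its near end.

```bash
python3 -c "
from h import *
print(fitbar(S4(543,470),.024))"; python3 -m jog '[[1,0,0.01,0,0],[1,-0.01,0.025,0,0],[1,-0.04,0.03,0,0],[1,-0.08,0.03,0,0],[1,-0.1,0.03,-0.02,0],[-1,-0.1,0.02,-0.05,0],[-1,-0.1,0,-0.08,0],[-1,-0.1,-0.02,-0.11,0],[-1,-0.1,-0.035,-0.117,0],[-1,-0.1,-0.04,-0.117,0],[-1,-0.08,-0.04,-0.117,0],[-1,-0.05,-0.04,-0.117,0],[-1,-0.05,-0.04,-0.117,0],[-1,-0.05,-0.04,-0.117,0]]' 20; python3 - <<'E'
from h import *
st()
for n in ("side","top"): cv2.imwrite(f"pics/{n}5.png",env.get_image(n)[:,:,::-1])
a=cv2.imread("pics/side5.png")[140:290,190:390]; cv2.imwrite("pics/side5c.png",cv2.resize(a,(800,600),interpolation=cv2.INTER_CUBIC))
E
```

```text
[-0.0009 -0.1368]
time_s: 9.0
position: [0.6112, -0.0975, 0.0698]
tool_rot: [[-0.001, -0.97, 0.244], [0.0, 0.244, 0.97], [-1.0, 0.001, 0.0]]
ft_force: [0.7, -0.0, -0.1]
grip_width: 0.0002
t 9.0 jig [-0.0009 -0.1891] z 0.0698 F [ 0.7 -0.  -0.1] w 0.0002
```

View pics/side5c.png

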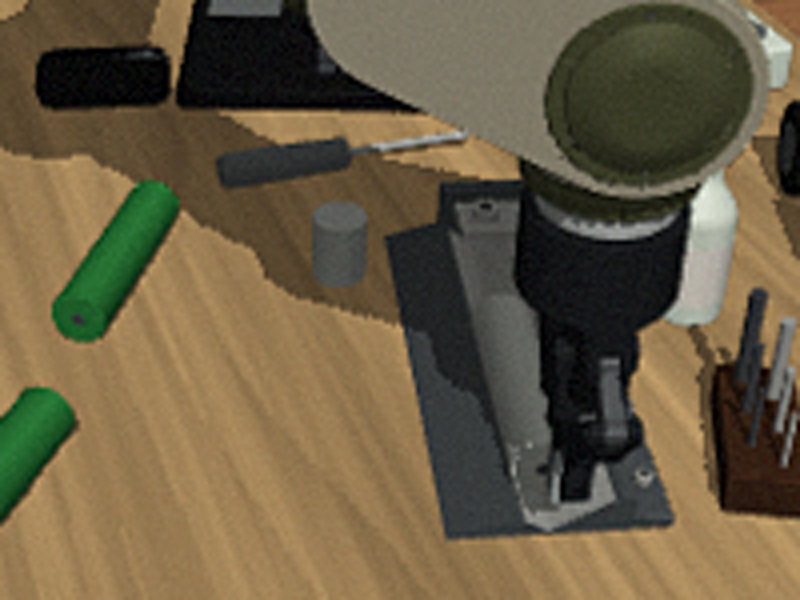

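```bash
python3 -m jog '[[-1,0.02,0,0,0],[-1,0.04,0,0,0],[-1,0.04,0,0.005,0],[-1,0.04,0,0.012,0],[-1,0.04,0,0.018,0],[-1,0.04,0,0.023,0],[-1,0.04,0,0.027,0],[-1,0.04,0,0.031,0],[-1,0.04,0,0.035,0],[-1,0.04,0,0.039,0],[-1,0.04,0,0.043,0],[-1,0.04,0,0.047,0],[-1,0.04,0,0.051,0]]'; python3 - <<'E'
from h import *
st()
for n in ("side","top"): cv2.imwrite(f"pics/{n}6.png",env.get_image(n)[:,:,::-1])
a=cv2.imread("pics/side6.png")[140:290,190:390]; cv2.imwrite("pics/side6c.png",cv2.resize(a,(800,600),interpolation=cv2.INTER_CUBIC))
E
```

```text
time_s: 10.4
position: [0.624, -0.0489, 0.0293]
tool_rot: [[-0.0, -0.97, 0.244], [-0.0, 0.244, 0.97], [-1.0, 0.0, -0.0]]
ft_force: [-0.3, -1.9, 0.2]
grip_width: -0.0001
t 10.4 jig [-0.0002 -0.1388] z 0.0293 F [-0.3 -1.9  0.2] w -0.0001
```

View pics/side6c.png

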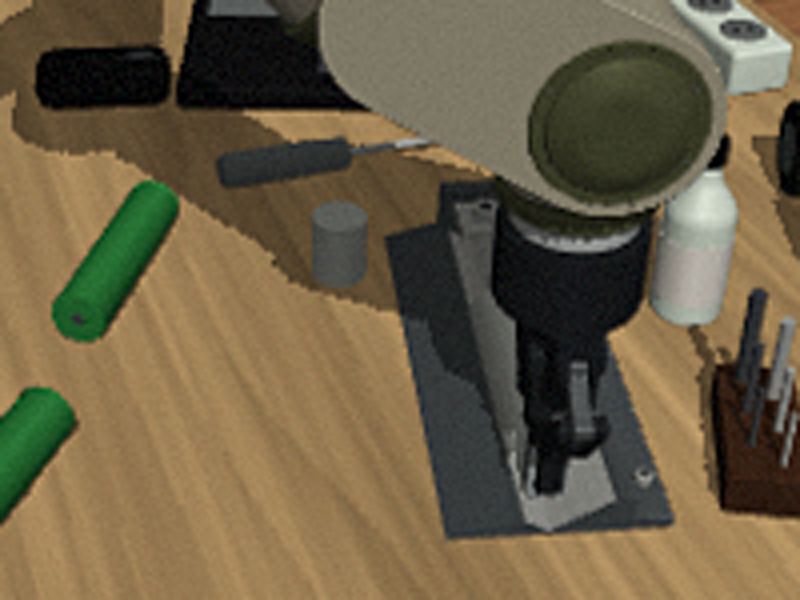

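```bash
python3 -c "
from h import *
print('oil',tojig(hit('top',(277,120),.125)),tojig(hit('side',(366,178),.125)))"; python3 -m jog '[[-1,0,0,0.004,0],[-1,0,0,0.008,0],[-1,0,0,0.012,0],[-1,0,0,0.016,0],[-1,0,0,0.02,0],[-1,0,0,0.024,0],[-1,0,0,0.028,0],[-1,0,0,0.032,0],[-1,0,0,0.036,0],[-1,0,0,0.04,0],[-1,0,0,0.044,0],[-1,0,0,0.048,0],[-1,0,0,0.052,0],[-1,0,0,0.056,0],[-1,0,0,0.06,0]]'; python3 - <<'E'
from h import *
st()
for n in ("side","top"): cv2.imwrite(f"pics/{n}7.png",env.get_image(n)[:,:,::-1])
a=cv2.imread("pics/side7.png")[140:290,190:390]; cv2.imwrite("pics/side7c.png",cv2.resize(a,(800,600),interpolation=cv2.INTER_CUBIC))
E
```

```text
oil [0.1259 0.037 ] [0.1178 0.0197]
time_s: 12.0
position: [0.6387, 0.0096, 0.0293]
tool_rot: [[-0.0, -0.97, 0.244], [-0.0, 0.244, 0.97], [-1.0, 0.0, -0.0]]
ft_force: [-0.2, -1.6, 0.1]
grip_width: -0.0
t 12.0 jig [-0.     -0.0785] z 0.0293 F [-0.2 -1.6  0.1] w -0.0
```

View pics/side7c.png

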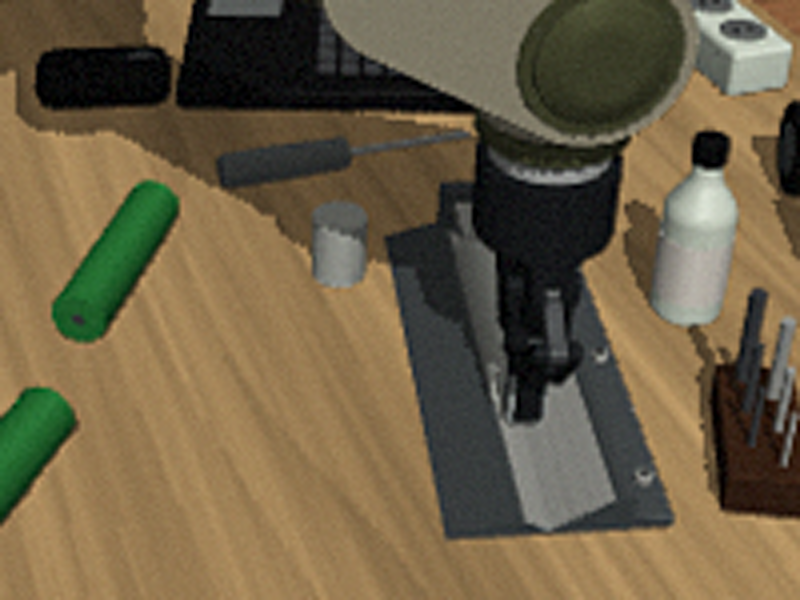

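View pics/top7.png

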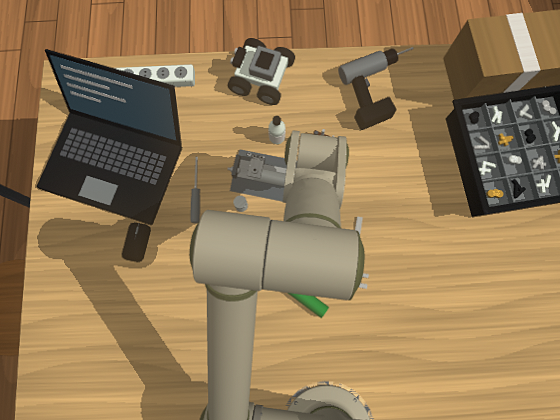

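Still pushing with about 1.6 N of sliding force and everything clear. Continuing, slower towards the stop.

```bash
python3 -m jog '[[-1,0,0,0.004,0],[-1,0,0,0.008,0],[-1,0,0,0.012,0],[-1,0,0,0.016,0],[-1,0,0,0.02,0],[-1,0,0,0.023,0],[-1,0,0,0.026,0],[-1,0,0,0.028,0],[-1,0,0,0.03,0],[-1,0,0,0.032,0],[-1,0,0,0.034,0]]'; python3 -m jog '[[-1,0,0,0.001,0],[-1,0,0,0.002,0],[-1,0,0,0.003,0]]'; python3 -c "
from h import *
st()"
```

```text
time_s: 13.2
position: [0.6469, 0.0423, 0.0293]
tool_rot: [[-0.0, -0.97, 0.244], [0.0, 0.244, 0.97], [-1.0, 0.0, 0.0]]
ft_force: [-1.8, -1.2, 0.3]
grip_width: -0.0002
time_s: 13.5
position: [0.6476, 0.0452, 0.0293]
tool_rot: [[-0.0, -0.97, 0.244], [-0.0, 0.244, 0.97], [-1.0, 0.0, -0.0]]
ft_force: [-1.5, -2.6, 0.2]
grip_width: -0.0003
t 13.5 jig [ 0.0001 -0.0418] z 0.0293 F [-1.5 -2.6  0.2] w -0.0003
```

```bash
for i in 1 ; do python3 -m jog '[[-1,0,0,0.001,0],[-1,0,0,0.002,0]]'|egrep 'pos|force';  python3 -m jog '[[-1,0,0,0.001,0],[-1,0,0,0.001,0]]'|egrep 'pos|force'; done
```

```text
position: [0.6481, 0.0471, 0.0293]
ft_force: [-0.9, -1.9, 0.1]
position: [0.6484, 0.0482, 0.0293]
ft_force: [-0.7, -1.3, 0.8]
```

```bash
python3 -m jog '[[-1,0,0,0.001,0],[-1,0,0,0.001,0]]'|egrep 'pos|force';  python3 -m jog '[[-1,0,0,0.001,0],[-1,0,0,0.001,0]]'|egrep 'pos|force'
```

```text
position: [0.6487, 0.0491, 0.0293]
ft_force: [-0.2, -1.9, 0.2]
position: [0.6489, 0.0501, 0.0293]
ft_force: [-0.1, -1.6, -0.5]
```

```bash
python3 - <<'E'
from h import *
st()
cv2.imwrite(f"pics/side8.png",env.get_image("side")[:,:,::-1])
a=cv2.imread("pics/side8.png")[140:290,190:390]; cv2.imwrite("pics/side8c.png",cv2.resize(a,(800,600),interpolation=cv2.INTER_CUBIC))
E
```

```text
t 14.3 jig [ 0.0002 -0.0368] z 0.0293 F [-0.1 -1.6 -0.5] w -0.0
```

View pics/side8c.png

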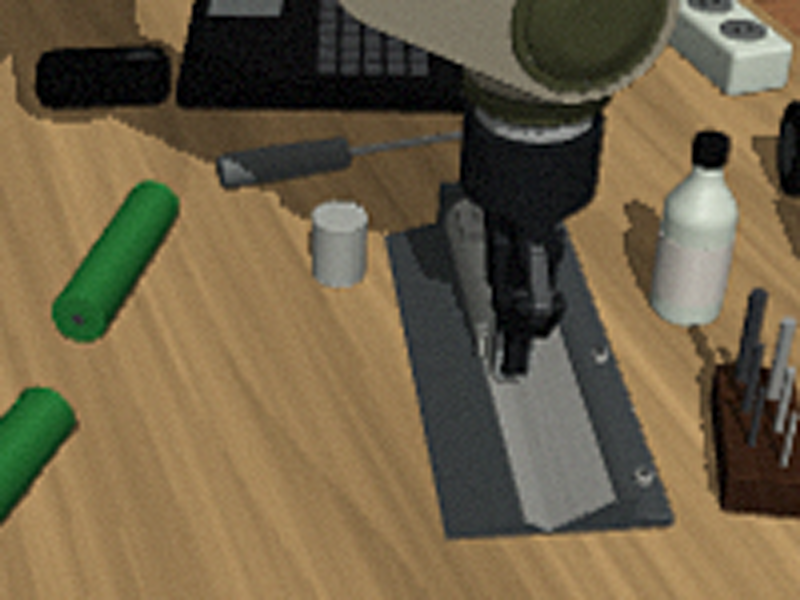

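```bash
python3 -m jog '[[-1,0,0,0.001,0],[-1,0,0,0.001,0]]'|egrep 'pos|force';  python3 -m jog '[[-1,0,0,0.001,0],[-1,0,0,0.001,0]]'|egrep 'pos|force'
```

```text
position: [0.6491, 0.051, 0.0293]
ft_force: [-0.3, -1.0, -0.4]
position: [0.6494, 0.052, 0.0293]
ft_force: [-0.0, -1.3, 0.4]
```

```bash
python3 -m jog '[[-1,0,0,0.001,0],[-1,0,0,0.001,0]]'|egrep 'pos|force';  python3 -m jog '[[-1,0,0,0.001,0],[-1,0,0,0.001,0]]'|egrep 'pos|force'
```

```text
position: [0.6494, 0.0522, 0.0293]
ft_force: [-1.6, -6.0, 1.5]
position: [0.6495, 0.0523, 0.0294]
ft_force: [-5.5, -10.2, 1.7]
```

Force has jumped to 10 N with no further motion. One more small push to confirm it is solid, then back straight off, up and away to look.

```bash
python3 -m jog '[[-1,0,0,0.001,0],[-1,0,0,0.001,0]]'|egrep 'pos|force'; python3 -m jog '[[-1,0,0,-0.003,0],[-1,0,0,-0.01,0],[-1,0,0,-0.03,0],[-1,-0.01,0,-0.05,0],[-1,-0.05,0,-0.06,0],[-1,-0.1,0.01,-0.06,0],[-1,-0.14,0.03,-0.06,0],[-1,-0.17,0.07,-0.07,0],[-1,-0.18,0.11,-0.09,0],[-1,-0.18,0.15,-0.11,0],[-1,-0.18,0.19,-0.13,0],[-1,-0.18,0.23,-0.15,0],[-1,-0.18,0.26,-0.16,0],[-1,-0.18,0.27,-0.16,0],[-1,-0.18,0.27,-0.16,0]]'; python3 - <<'E'
from h import *
st()
for n in ("side","top"): cv2.imwrite(f"pics/{n}9.png",env.get_image(n)[:,:,::-1])
a=cv2.imread("pics/side9.png")[170:290,230:390]; cv2.imwrite("pics/side9c.png",cv2.resize(a,(800,600),interpolation=cv2.INTER_CUBIC))
t=cv2.imread("pics/top9.png")[130:260,220:380]; cv2.imwrite("pics/top9c.png",cv2.resize(t,(736,598),interpolation=cv2.INTER_CUBIC))
E
```

```text
position: [0.6495, 0.0523, 0.0293]
ft_force: [-4.2, -13.9, 3.4]
time_s: 16.85
position: [0.3488, -0.0341, 0.2097]
tool_rot: [[0.001, -0.97, 0.245], [-0.0, 0.245, 0.97], [-1.0, -0.001, 0.0]]
ft_force: [1.1, -0.5, -1.1]
grip_width: -0.0003
t 16.85 jig [-0.2709 -0.1907] z 0.2097 F [ 1.1 -0.5 -1.1] w -0.0003
```

View pics/side9c.png

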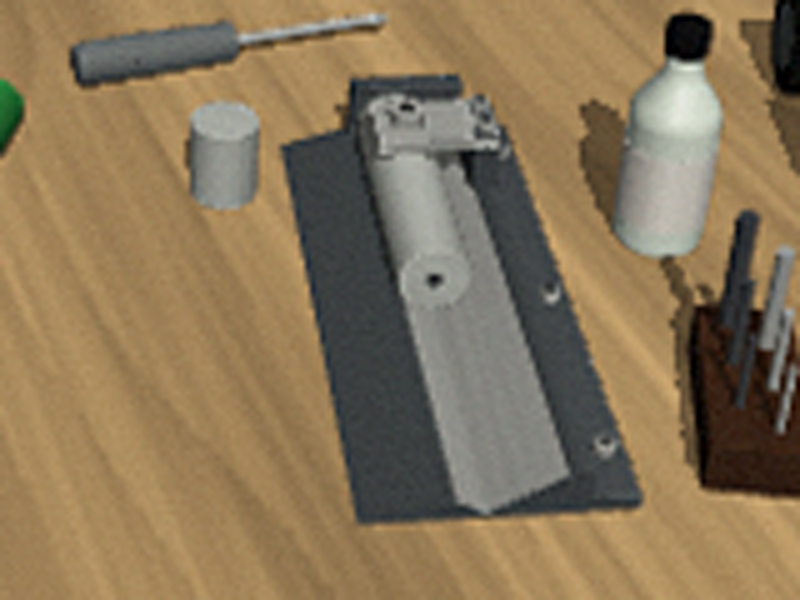

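View pics/top9c.png

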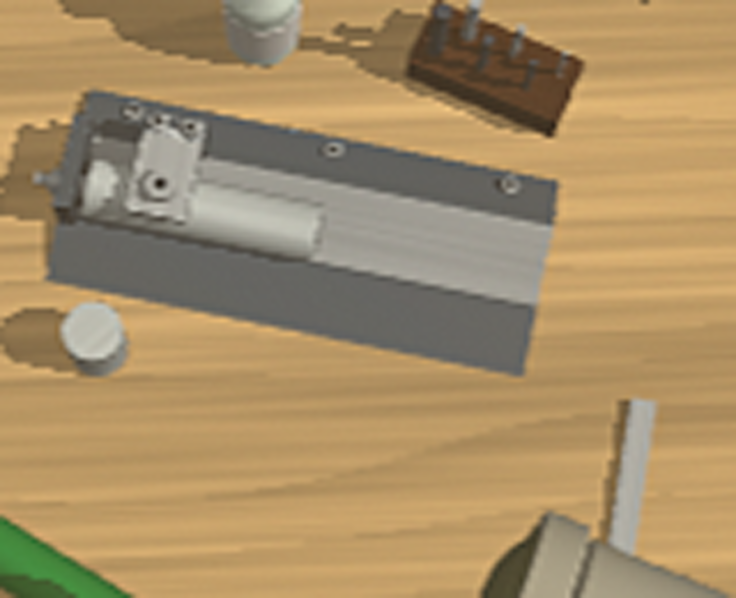

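```bash
python3 - <<'E'
from h import *
print('near end side',fitbar(S(435,280),.024))
print('top: near end',tojig(hit('top',T(321,232),.024)),'far end',tojig(hit('top',T(84,187),.024)))
E
```

```text
near end side [ 0.0004 -0.0246]
top: near end [ 0.0009 -0.0241] far end [1.000e-04 1.214e-01]
```

```bash
python3 - <<'E'
from h import *
a=cv2.imread("pics/top9.png")[145:195,225:295]; cv2.imwrite("pics/top9z.png",cv2.resize(a,(798,570),interpolation=cv2.INTER_CUBIC))
Z=lambda uv:((uv-np.array([225,145]))*11.4).round(1)
for y in (-.022,-.0245): print(y,[Z(proj('top',J(p,(x,y,.024+h)))) for x,h in((-.018,0),(0,.018),(.018,0))])
for y in (.118,.1155): print(y,[Z(proj('top',J(p,(x,y,.024+h)))) for x,h in((-.018,0),(0,.018),(.018,0))])
print('bush',Z(proj('top',J(p,(0,.073,.061)))),'plate',[Z(proj('top',J(p,(x,y,.053)))) for x in(-.017,.046) for y in (.055,.091)])
print('block top face edge',[Z(proj('top',J(p,(x,.118,.042)))) for x in(-.03,.03)])
E
```

```text
-0.022 [array([714.7, 476.2]), array([730.8, 384.6]), array([743.7, 336.2])]
-0.0245 [array([724.9, 478.2]), array([741.1, 386.6]), array([753.8, 338.1])]
0.118 [array([148.5, 365.1]), array([158.4, 272.8]), array([181.1, 226.6])]
0.1155 [array([158.6, 367.1]), array([168.5, 274.8]), array([191.1, 228.5])]
bush [337.3 284.3] plate [array([398.3, 376.5]), array([249.6, 347.4]), array([453.5, 129. ]), array([306.5, 100.6])]
block top face edge [array([130.7, 390.5]), array([185.8, 156.5])]
```

View pics/top9z.png

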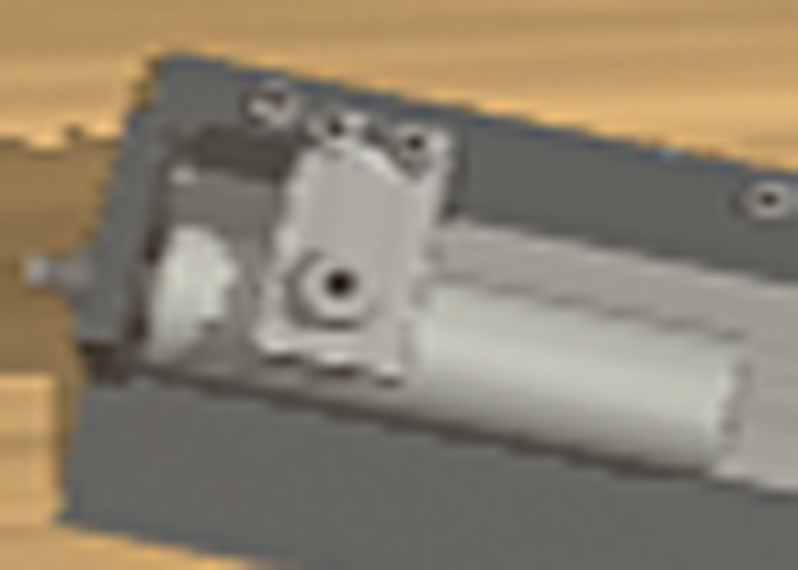

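The bar's far end sits on the predicted stop line (zoom x about 150–165 against 148–158 predicted). The near end is within about 1–2 mm of its home position, which is calibration accuracy. Comparing the other objects before and after, then handing in.

```bash
python3 - <<'E'
from h import *
d=cv2.absdiff(cv2.imread("pics/side0.png"),cv2.imread("pics/side9.png")).max(2); d[d<40]=0
print({k:int((d[y0:y1,x0:x1]>0).sum()) for k,(x0,y0,x1,y1) in dict(offcut=(262,185,288,215),caliper=(205,290,310,328),screwdriver=(240,168,310,190),drill=(365,208,400,270),oil=(350,170,380,225),mouse=(195,148,238,170),green1=(200,183,238,226),green2=(160,233,212,290)).items()})
cv2.imwrite("pics/d.png",cv2.imread("pics/side9.png"))
E
```

```text
{'offcut': 0, 'caliper': 0, 'screwdriver': 5, 'drill': 0, 'oil': 0, 'mouse': 105, 'green1': 512, 'green2': 23}
```

View pics/d.png

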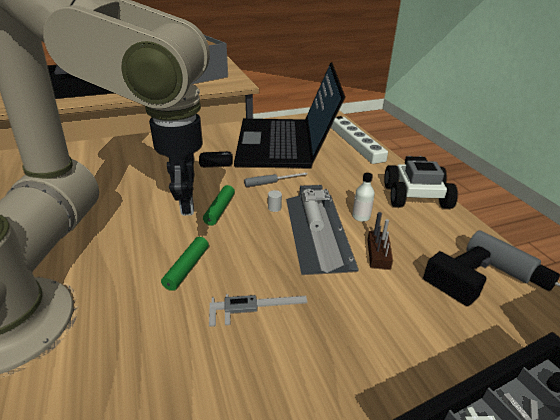

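The differences at the mouse and green bars are the arm and its shadow. Everything sits where it was.

```bash
python3 -c "
from rig import env
print(env.close_job())"
```

```text
the job is handed in; nothing more can be done
None
```

I rolled the silver bar by its side with the two open fingers, up the ramp and into the V. I then pushed it by its end with the shut fingers, under the bush plate, until it met the stop. I handed the job in at about 17 s on the robot's clock.

- **Home against the stop:** the push force rose from about 1.5 N to 14 N with no further movement. In the top view the far end lies on the predicted stop line.
- **Small disagreement:** the near end measured at jig y of about -24 mm, where home is -22 mm. I put this down to the 2 mm camera calibration and pixel reading, since the stop was solid.
- **Other things:** in the before and after side views the offcut, caliper, drill block and oil bottle show no change, and the screwdriver differs by only 5 pixels. The mouse and green bars showed pixel differences in that comparison. In the last picture they look to be where they were, and I took the differences to be the arm and its shadow.
- **At hand-in:** the arm was well clear, touching nothing.

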